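Move a freshly glued miniature stone house to the drying stand with a spatula

TASK

The little stone house has just been glued together on its base slab, so the gripper must not touch it: pick up the flat spatula by its handle, slide the blade under the slab between the battens of the stand it lies on, lift it level and carry it to the empty drying stand. Lower it until the slab rests square and centred across both battens there and the blade hangs free below it, then draw the spatula out along the channel and lay it flat on the bare table, off both stands. Leave the other things alone.

Things in the scene. Friction and masses are not known exactly. Their poses are not given: they have to be found in the camera images.
- model: miniature round stone house, conical roof, glued on the middle of a flat pale slab 80 (x) by 110 (y) by 7 mm; house 50 mm in diameter, its top 52 mm above the slab's underside; about 0.2 kg. Starts across both battens of the bench stand, nearly centred and square, its 110 mm side across the channel (18 mm bearing on each batten). Origin: centre of the slab's underside; z up.
- bench_stand: low stand, plywood base, left or right; the model starts on it. board 110 (x) by 120 (y) by 6 mm; on it two wooden battens along x, each 110 long, 22 wide, 26 high, with a 74 mm wide open channel between, along x, centred on y = 0, open at both ends. Batten tops 32 mm above the table. Fixed. Origin: centre of the underside; x along the channel, away from the robot within 0.3 rad; z up.
- drying_stand: same stand, dark steel base, empty, on the other side. board 110 (x) by 120 (y) by 6 mm; on it two wooden battens along x, each 110 long, 22 wide, 26 high, with a 74 mm wide open channel between, along x, centred on y = 0, open at both ends. Batten tops 32 mm above the table. Fixed. Origin: centre of the underside; x along the channel, away from the robot within 0.3 rad; z up.
- spatula: steel spatula with raised light wooden handle, standing flat on the table, blade away from the robot. Blade x = -10 to 120 mm, 50 wide, 3 thick; upright at x = 12 to 20 joins it to the handle, a bar x = -75 to 20, 20 wide, from 40 to 66 mm above the blade's underside. 0.17 kg, mass centre near x = 30; stable on its blade. Origin: blade's underside below the grip; x to the tip, z up.
- spatula_grip (a point): grip point, 52 mm above the spatula's origin, at mid height of the handle. Grasp from above across the 20 mm width (the spatula's y), firmly (40 to 60 N), as the load sits ahead of it. The slab fits on the blade ahead of the upright: slab centre 62 to 85 mm ahead of the grip.
- spatula_tip (a point): middle of the blade's front edge, 120 mm ahead of the grip point, 1.5 mm above the blade's underside.
- glue_tub: bystander: closed white tub with a yellow band, 84 mm in diameter, 75 mm tall, on the table between and beyond the stands. Origin: centre of the underside.
- finished_house: bystander: finished stone house, 80 mm in diameter, 85 mm tall, on the table at the left. Origin: centre of the underside.
- offcut: bystander: flat stone offcut, 100 by 70 by 14 mm, on the table at the right. Origin: centre of the underside.
There are look-alikes about, which are no part of the job. Several things have the shape of the spatula; the one meant has the colours described above.

How it is judged:
By the outcome, as a careful person would: the job done as asked, in the order asked, and still so for the second after the job is handed in, with the robot touching nothing.
It also fails if it takes over 67 s, if anything falls off the work surface, if the arm or the gripper's body presses on something with over 40 N, if the wrist force passes 120 N, or if a joint passes its speed limit or range.

ROBOT

A 6-joint arm with a two-finger parallel gripper is mounted at the origin on the work surface. World frame = base frame: x ahead of the robot, y to its left, z up, the work surface at z = 0. Lengths are in mm, angles in degrees, forces in N, time in s.
With the tool pointing down it reaches from about 350 to 775 mm from the base axis. Payload 7.3 kg.
Tool frame: the origin (TCP) lies between the finger pads; the fingertips stand robot.tip_reach ahead of it and the grasp point (between the pads) lies 11 mm behind it (robot.tip_reach is the distance from the TCP to the fingertips, in mm); z points along the fingers, y is the direction in which the jaws open and shut (so a half turn about z gives the same grasp; the last joint's range is limited). The gripper opens to 92 mm and grips with 3 to 60 N. Pads are 19 mm wide; open, the fingers measure 130 mm over their backs; the gripper's body (75 mm by 190 mm) begins 47 mm behind the grasp point.
Start: joints at [62.338, 19.595, 87.324, -0, 73.075, -8.365], TCP at [173.483, 495.53, 210.041] pointing down, gripper open.
Joint ranges: [-145.02, 145.02], [-44.19, 115.74], [2.07, 154.8], [-57.11, 237.11], [16.16, 152.29], [-177.93, 177.93]. Speed limits (degrees/s): [147.25, 147.25, 180, 180, 180, 180].

INTERFACE

Orientations are given as a 3x3 rotation matrix whose columns are the frame's x, y, z axes.
In Python, from station import sensors, eyes, job, robot gives the robot as it stands. The module is installed in compiled form; this text tells all that it offers.
- The arm moves only by the tool apply_moves, never from a script. Its argument "commands" is a list of rows, each a list of 7 numbers: the finger opening in mm, from 0 to 91.8, then the shift along the tool's x, y, z in mm, then the turn, a rotation vector about the tool's x, y, z in rad. A call has exactly 8 rows; each row shifts and turns the commanded pose from where the row before left it, along the tool's axes as they then stand; what a row does not reach is not made up. A row lasts 1/10 s, in which the tool goes at most 50 mm and 8.59 degrees, less where a joint would pass 70% of its speed; a pose out of reach is approached as far as the arm can. A call is refused whole if a number of a shift passes 50 or a number of a turn 0.15, either way. A call with a gripper value outside its range is refused whole. The fingers move at their own pace and stop on an object; "newtons" is the grip in N (left out, the last holds). Time passes only in rows, so rows that do not move let the fingers close, or fill a call up. It gives the time, the measured TCP pose, the force and the opening at its end, in the units of the state.
- sensors.state(): the state, without advancing time (a new reading comes with each control period).
- eyes.read_camera(name): name is "scene" or "side" or "wrist"; returns a dict with "color" (400x640x3 uint8, red, green, blue), "camera_matrix" (3x3 intrinsics, pixels), "position" and "orientation" of the camera in the world. Camera axes: x right, y up, looking along -z (the intrinsics and any distortion apply to the point x, -y, -z); pixel columns grow to the right and rows downward; lengths in mm; the calibration is good to about 2 mm. A picture is of the moment at which its call begins. There is no depth.
- job.close_job(): hands the job in, once; it reports no verdict.
The state is a dict: "time": time; "q": joint angles; "qd": joint speeds; "tau": joint torques, N m; "ee_pos": TCP position; "tool_rot": TCP orientation; "contact_force": force on the tool from outside, world axes, zero at the start; "wrist_torque": the same for the moment, N m; "grip_width": finger opening in mm.
Only numpy, scipy, OpenCV 4.12 (cv2) and the standard library are available. Lean on these libraries where they do the work, as an engineer would, in place of code of your own. Each camera call takes 0.05 s, during which the arm holds its last target. There are 200 camera calls.

## Working session

There is one attempt and no reset: what is moved stays moved. The work goes in short steps, Python scripts to look and compute and a tool call to move; the robot and the scene stay as the last step left them, time stands still between calls to the robot, and variables do not carry over. Pictures are saved under pics/ and viewed, about 8 in all and at most 12, crops included, and the job is handed in when it is done.

Besides the shell and the picture viewer there is one more tool, called after ">>>" by a JSON object that holds its "name" and its "arguments", one argument or row to a line. apply_moves: Moves the arm, as the interface text tells. Its arguments: {"type":"object","properties":{"commands":{"type":"array","items":{"type":"array","items":{"type":"number"}}},"newtons":{"type":"number"}},"required":["commands"]}

```bash
mkdir -p pics; cat > h.py <<'E'
import numpy as np, cv2
from station import sensors, eyes, job, robot
def snap(n,f):
    c=eyes.read_camera(n); cv2.imwrite(f,c["color"][:,:,::-1]); 
    np.savez(f[:-4]+'.npz',**{k:np.array(c[k]) for k in("color","camera_matrix","position","orientation")}); return c
def load(f): return np.load(f)
def ray(c,uv,z):
    K=np.array(c["camera_matrix"]);R=np.array(c["orientation"]);p=np.array(c["position"])
    d=np.linalg.inv(K)@np.array([uv[0],uv[1],1.]);d=R@np.array([d[0],-d[1],-d[2]])
    return p+d*(z-p[2])/d[2]
def proj(c,P):
    K=np.array(c["camera_matrix"]);R=np.array(c["orientation"]);p=np.array(c["position"])
    q=R.T@(np.array(P,float)-p);q=K@np.array([q[0],-q[1],-q[2]]);return q[:2]/q[2]
E
python3 - <<'E'
from h import *
for n in("scene","side","wrist"):
    c=snap(n,f"pics/{n}0.png"); print(n,np.round(c["position"]),np.round(c["orientation"],3).tolist(),np.round(c["camera_matrix"],1).tolist(),[k for k in c])
s=sensors.state();print(s,robot.tip_reach)
a=cv2.imread("pics/scene0.png");b=cv2.imread("pics/side0.png")
cv2.imwrite("pics/sb.png",cv2.resize(np.vstack([a,b]),(480,600),interpolation=cv2.INTER_AREA))
E
```

```text
scene [1167. -687. 1070.] [[0.709, -0.504, 0.493], [0.705, 0.496, -0.507], [0.011, 0.707, 0.707]] [[455.9, 0.0, 320.5], [0.0, 455.9, 197.8], [0.0, 0.0, 1.0]] ['color', 'camera_matrix', 'position', 'orientation']
side [-222. -775. 1275.] [[0.761, 0.49, -0.426], [-0.649, 0.578, -0.495], [0.004, 0.653, 0.757]] [[503.0, 0.0, 326.3], [0.0, 503.0, 200.2], [0.0, 0.0, 1.0]] ['color', 'camera_matrix', 'position', 'orientation']
wrist [110. 518. 384.] [[0.33, -0.913, -0.239], [0.944, 0.319, 0.085], [-0.002, -0.254, 0.967]] [[351.3, 0.0, 318.6], [0.0, 351.3, 204.9], [0.0, 0.0, 1.0]] ['color', 'camera_matrix', 'position', 'orientation']
{'time': 0.15, 'q': array([ 6.23389060e+01,  1.96272180e+01,  8.73614652e+01,  8.28668896e-04,
        7.30731829e+01, -8.36519940e+00]), 'qd': array([-0.1346686 , -0.1526093 , -0.23084517,  0.02527334,  0.10300159,
        0.08473498]), 'tau': array([ 1.29903368e-03, -4.31472695e+01, -2.44352925e+01,  7.17124483e-02,
        5.36529953e-02, -7.37557957e-05]), 'ee_pos': array([173.32404962, 495.25882316, 209.52450671]), 'tool_rot': array([[-9.43823193e-01,  3.30450474e-01, -5.13527396e-04],
       [ 3.30450829e-01,  9.43822731e-01, -9.49937010e-04],
       [ 1.70771694e-04, -1.06626814e-03, -9.99999417e-01]]), 'contact_force': array([ 0.73396804, -0.24139176,  0.1180429 ]), 'wrist_torque': array([0.00265828, 0.04768599, 0.02378697]), 'grip_width': 92.03825752487928} 8.0
```

View pics/scene0.png

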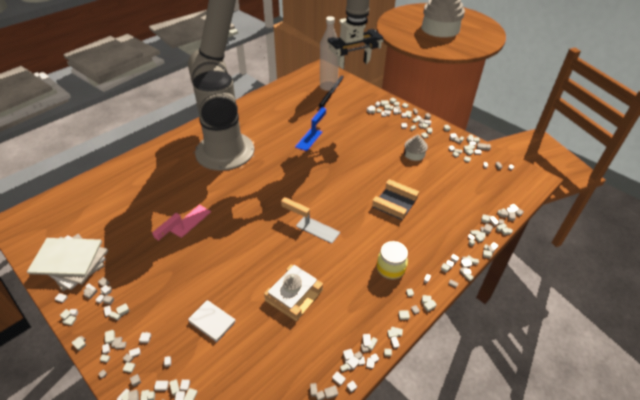

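View pics/side0.png

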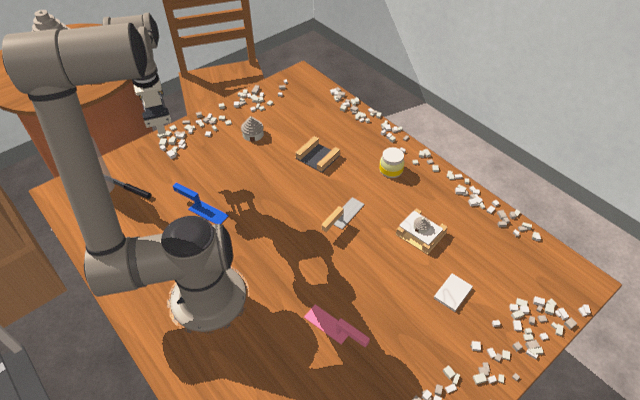

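The scene shows four spatula-like things: the tan-handled steel one at scene (312,222), a blue one (312,132), a pink one (180,220) and a black one (330,92). The tan/steel one fits the description. The bench stand with the model is at (293,290), right. The drying stand is at (396,200), left. Next is a close crop and rough positions.

```bash
python3 - <<'E'
from h import *
s=load("pics/scene0.npz");d=load("pics/side0.npz")
for nm,a,b,z in [("handle back",(284,202),(324,226),60),("handle front",(308,214),(342,208),60),("tip",(333,237),(356,203),2),("bench",(293,290),(422,231),35),("dry",(396,200),(318,155),20),("tub",(393,247),(392,153),75),("house",(415,140),(252,118),85)]:
    print(nm,np.round(ray(s,a,z)),np.round(ray(d,b,z)))
a=cv2.imread("pics/scene0.png")[180:330,250:450];b=cv2.imread("pics/side0.png")[130:280,290:490]
cv2.imwrite("pics/c1.png",np.hstack([cv2.resize(x,(400,300),interpolation=cv2.INTER_CUBIC) for x in(a,b)]))
E
```

```text
handle back [396. -56.  60.] [389. -56.  60.]
handle front [485. -38.  60.] [478. -38.  60.]
tip [568. -13.   2.] [561. -17.   2.]
bench [ 639. -244.   35.] [ 620. -253.   35.]
dry [614. 234.  20.] [600. 226.  20.]
tub [752.  34.  75.] [764.  25.  75.]
house [510. 461.  85.] [497. 476.  85.]
```

View pics/c1.png

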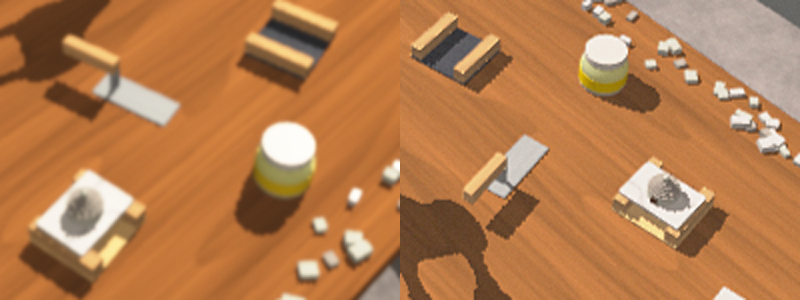

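The crop confirms it: light wooden handle, steel blade, handle end near (392,-56), tip near (564,-15), so yaw is about 13°. The bench stand is on the right at about (630,-248) and the drying stand on the left at about (607,230). Next I bring the wrist camera over for finer measurement.

```bash
cat >> h.py <<'E'
from scipy.spatial.transform import Rotation as Ro
def down(h):  # tool down, heading h deg (-tool x points to h)
    c,s=np.cos(np.radians(h)),np.sin(np.radians(h)); return np.array([[-c,-s,0],[-s,c,0],[0,0,-1.]])
def plan(pos,h,n=8,p0=None,R0=None,dec=1):
    st=sensors.state(); p=np.array(st["ee_pos"] if p0 is None else p0,float);R=np.array(st["tool_rot"] if R0 is None else R0)
    pos=np.array(pos,float); rv=Ro.from_matrix(R.T@down(h)).as_rotvec()
    dR=Ro.from_rotvec(rv/n).as_matrix(); st_=(pos-p)/n
    for i in range(n):
        print(np.round(R.T@st_,dec).tolist(),np.round(rv/n,4).tolist()); R=R@dR
def where():
    s=sensors.state();R=np.array(s["tool_rot"]);print("t",round(s["time"],2),"p",np.round(s["ee_pos"],1),"head",round(np.degrees(np.arctan2(-R[1,0],-R[0,0])),2),"tilt",np.round(R[2,:2]*57.3,2),"F",np.round(s["contact_force"],1),"T",np.round(s["wrist_torque"],2),"w",round(s["grip_width"],1))
E
python3 -c "
from h import *
plan((540,180,210),0,12)"
```

```text
[-37.5, -14.7, -0.0] [-0.0001, -0.0, -0.0281]
[-37.1, -15.7, -0.0] [-0.0001, -0.0, -0.0281]
[-36.6, -16.8, -0.0] [-0.0001, -0.0, -0.0281]
[-36.2, -17.8, -0.0] [-0.0001, -0.0, -0.0281]
[-35.6, -18.8, -0.0] [-0.0001, -0.0, -0.0281]
[-35.1, -19.8, -0.0] [-0.0001, -0.0, -0.0281]
[-34.5, -20.8, -0.0] [-0.0001, -0.0, -0.0281]
[-33.9, -21.7, -0.0] [-0.0001, -0.0, -0.0281]
[-33.3, -22.7, -0.0] [-0.0001, -0.0, -0.0281]
[-32.7, -23.6, -0.0] [-0.0001, -0.0, -0.0281]
[-32.0, -24.5, -0.0] [-0.0001, -0.0, -0.0281]
[-31.3, -25.4, -0.0] [-0.0001, -0.0, -0.0281]
```

>>> {"name": "apply_moves", "arguments": {
  "commands": [
    [80, -38, -15, 0, 0, 0, -0.028],
    [80, -37, -16, 0, 0, 0, -0.028],
    [80, -37, -17, 0, 0, 0, -0.028],
    [80, -36, -18, 0, 0, 0, -0.028],
    [80, -36, -19, 0, 0, 0, -0.028],
    [80, -35, -20, 0, 0, 0, -0.028],
    [80, -35, -21, 0, 0, 0, -0.028],
    [80, -34, -22, 0, 0, 0, -0.028]
  ]
}}

```text
time: 0.95
ee_pos: [419.8, 281.8, 209.9]
tool_rot: [[-0.994, 0.112, -0.0], [0.112, 0.994, 0.0], [0.0, -0.0, -1.0]]
contact_force: [0.2, 0.6, 0.1]
grip_width: 79.9
```

>>> {"name": "apply_moves", "arguments": {
  "commands": [
    [80, -33, -23, 0, 0, 0, -0.028],
    [80, -33, -24, 0, 0, 0, -0.028],
    [80, -32, -24, 0, 0, 0, -0.028],
    [80, -31, -25, 0, 0, 0, -0.028],
    [80, 0, 0, 0, 0, 0, 0],
    [80, 0, 0, 0, 0, 0, 0],
    [80, 0, 0, 0, 0, 0, 0],
    [80, 0, 0, 0, 0, 0, 0]
  ]
}}

```text
time: 1.75
ee_pos: [539.9, 179.2, 210.2]
tool_rot: [[-1.0, -0.001, -0.0], [-0.001, 1.0, 0.0], [0.0, 0.0, -1.0]]
contact_force: [-1.3, 0.3, 0.0]
grip_width: 80.1
```

```bash
python3 - <<'E'
from h import *
where(); c=snap("wrist","pics/w1.png"); print(c["position"])
plan((540,-150,210),0)
E
```

```text
t 1.75 p [539.9 179.2 210.2] head 0.03 tilt [0.01 0.01] F [-1.3  0.3  0. ] T [ 0.01 -0.02  0.  ] w 80.1
[472.80529239 179.75245887 384.36535446]
[0.0, -41.1, 0.0] [0.0, 0.0, 0.0001]
[0.0, -41.1, 0.0] [0.0, 0.0, 0.0001]
[0.0, -41.1, 0.0] [0.0, 0.0, 0.0001]
[0.0, -41.1, 0.0] [0.0, 0.0, 0.0001]
[0.0, -41.1, 0.0] [0.0, 0.0, 0.0001]
[0.0, -41.1, 0.0] [0.0, 0.0, 0.0001]
[0.0, -41.1, 0.0] [0.0, 0.0, 0.0001]
[-0.0, -41.1, 0.0] [0.0, 0.0, 0.0001]
```

View pics/w1.png

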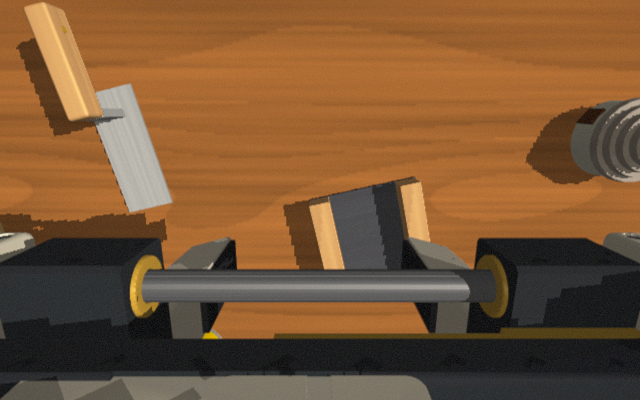

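The wrist view shows the spatula (tip corners (128,212) and (172,203)) and the near end of the drying stand. The gripper hides everything below row 235, so I'll move the TCP farther out for whole views of both stands, with a stop over the spatula.

>>> {"name": "apply_moves", "arguments": {
  "commands": [
    [80, -35, 0, 0, 0, 0, 0],
    [80, -35, 0, 0, 0, 0, 0],
    [80, -35, 0, 0, 0, 0, 0],
    [80, -35, 0, 0, 0, 0, 0],
    [80, 0, 0, 0, 0, 0, 0],
    [80, 0, 0, 0, 0, 0, 0],
    [80, 0, 0, 0, 0, 0, 0],
    [80, 0, 0, 0, 0, 0, 0]
  ]
}}

```text
time: 2.6
ee_pos: [679.8, 178.7, 211.0]
tool_rot: [[-1.0, -0.0, 0.001], [-0.0, 1.0, 0.0], [-0.001, 0.0, -1.0]]
contact_force: [-0.4, 1.2, 1.2]
grip_width: 79.9
```

```bash
python3 - <<'E'
from h import *
where(); c=snap("wrist","pics/w2.png"); print(c["position"])
E
```

```text
t 2.6 p [679.8 178.7 211. ] head 0.0 tilt [-0.04  0.01] F [-0.4  1.2  1.2] T [ 0.02 -0.03 -0.02] w 79.9
[612.59014708 179.26353106 385.20159915]
```

>>> {"name": "apply_moves", "arguments": {
  "commands": [
    [80, 20, -45, 0, 0, 0, 0],
    [80, 20, -45, 0, 0, 0, 0],
    [80, 20, -45, 0, 0, 0, 0],
    [80, 20, -45, 0, 0, 0, 0],
    [80, 20, -40, 0, 0, 0, 0],
    [80, 0, 0, 0, 0, 0, 0],
    [80, 0, 0, 0, 0, 0, 0],
    [80, 0, 0, 0, 0, 0, 0]
  ]
}}

```text
time: 3.45
ee_pos: [580.7, -40.9, 210.6]
tool_rot: [[-1.0, 0.0, 0.001], [0.0, 1.0, 0.0], [-0.001, 0.0, -1.0]]
contact_force: [-0.0, -0.2, -0.3]
grip_width: 80.2
```

```bash
python3 - <<'E'
from h import *
where(); c=snap("wrist","pics/w3.png"); print(c["position"])
E
```

```text
t 3.45 p [580.7 -40.9 210.6] head -0.0 tilt [-0.07  0.02] F [-0.  -0.2 -0.3] T [0.01 0.   0.03] w 80.2
[513.45242514 -40.30653486 384.66840958]
```

>>> {"name": "apply_moves", "arguments": {
  "commands": [
    [80, -20, -35, 0, 0, 0, 0],
    [80, -20, -35, 0, 0, 0, 0],
    [80, -20, -35, 0, 0, 0, 0],
    [80, -20, -35, 0, 0, 0, 0],
    [80, -20, -35, 0, 0, 0, 0],
    [80, 0, 0, 0, 0, 0, 0],
    [80, 0, 0, 0, 0, 0, 0],
    [80, 0, 0, 0, 0, 0, 0]
  ]
}}

```text
time: 4.3
ee_pos: [680.6, -215.0, 209.9]
tool_rot: [[-1.0, -0.001, -0.0], [-0.001, 1.0, 0.001], [0.0, 0.001, -1.0]]
contact_force: [-0.2, 0.7, 0.2]
grip_width: 80.3
```

```bash
python3 - <<'E'
from h import *
where(); c=snap("wrist","pics/w4.png"); print(c["position"])
w=[cv2.imread(f"pics/w{i}.png")[:235] for i in(2,4)]
cv2.imwrite("pics/m.png",np.vstack(w))
cv2.imwrite("pics/w3c.png",cv2.imread("pics/w3.png")[:235])
E
```

```text
t 4.3 p [ 680.6 -215.   209.9] head 0.07 tilt [0.02 0.04] F [-0.2  0.7  0.2] T [0.05 0.06 0.06] w 80.3
[ 613.56876526 -214.52867193  384.08733131]
```

View pics/m.png

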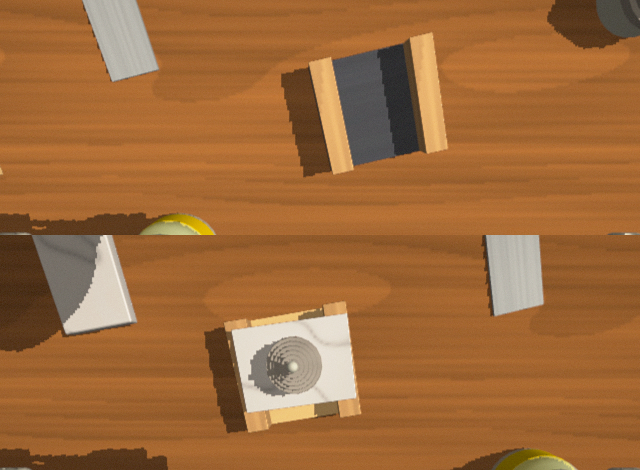

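View pics/w3c.png

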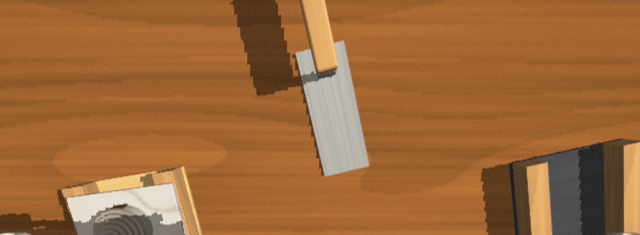

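The drying stand's batten outer corners are at w2 (309,62), (432,33), (448,149) and (333,174). The slab corners are at w4 (231,98), (348,77), (357,163) and (246,177). The spatula tip corners are at w3 (324,176) and (369,165). I'll refine these and fit known-size rectangles.

```bash
cat > fit.py <<'E'
from h import *
from scipy.optimize import least_squares
def fit(f,pix,model,x0,refine=True):
    c=load(f); g=cv2.cvtColor(c["color"],cv2.COLOR_RGB2GRAY)
    p=np.array(pix,np.float32).reshape(-1,1,2)
    if refine:
        q=cv2.cornerSubPix(g,p.copy(),(4,4),(-1,-1),(3,50,.01)); 
        bad=np.linalg.norm(q-p,axis=2)>3; q[bad]=p[bad]; p=q
    p=p[:,0]; M=np.array(model,float)
    def world(x):
        a=np.radians(x[2]);return np.c_[x[0]+np.cos(a)*M[:,0]-np.sin(a)*M[:,1],x[1]+np.sin(a)*M[:,0]+np.cos(a)*M[:,1],M[:,2]]
    r=least_squares(lambda x:np.concatenate([proj(c,w)-u for w,u in zip(world(x),p)]),x0,loss="soft_l1")
    res=np.array([proj(c,w)-u for w,u in zip(world(r.x),p)])
    return r.x,res,p
E
python3 - <<'E'
from fit import *
T=32
dry=[(-55,-59,T),(-55,-37,T),(55,-59,T),(55,-37,T),(-55,37,T),(-55,59,T),(55,37,T),(55,59,T)]
dp=[(309,62),(330,57),(333,174),(354,170),(409,37),(432,33),(427,154),(448,149)]
slab=[(-40,-55,39),(-40,55,39),(40,55,39),(40,-55,39)]
sp=[(231,98),(348,77),(357,163),(246,177)]
spa=[(120,-25,3),(120,25,3),(-10,-25,3),(-10,25,3),(20,-10,66),(20,10,66)]
pp=[(324,176),(369,165),(296,53),(344,41),(317,73),(339,67)]
for f,pix,m,x0 in [("pics/w2.npz",dp,dry,(607,230,10)),("pics/w4.npz",sp,slab,(630,-248,10)),("pics/w3.npz",pp,spa,(448,-43,13))]:
  for rf in(0,1):
    x,r,p=fit(f,pix,m,x0,rf);print(np.round(x,2),np.round(r,1).tolist())
i4=cv2.imread("pics/w4.png")[60:205,195:370]; i2=cv2.imread("pics/w2.png")[25:185,295:460]
cv2.imwrite("pics/m2.png",np.hstack([cv2.resize(i4,(398,330),interpolation=cv2.INTER_CUBIC),cv2.resize(i2,(398,386),interpolation=cv2.INTER_CUBIC)[:330]]))
E
```

```text
[607.5  238.82  12.87] [[-1.1, 0.2], [0.7, -0.5], [-0.2, 1.0], [-0.0, 0.3], [0.0, 0.4], [0.7, -1.4], [-0.6, -0.1], [0.3, 0.0]]
[607.32 238.55  12.82] [[-0.8, -1.5], [-0.3, -0.6], [0.3, 2.7], [0.1, 1.1], [-0.4, -0.6], [1.0, -0.4], [-0.3, 0.7], [0.6, 0.5]]
[ 629.17 -236.73    7.88] [[-0.0, -3.6], [-0.5, 0.6], [-0.2, -0.2], [0.9, 0.8]]
[ 628.86 -237.09    8.14] [[-0.6, -1.8], [0.2, -0.9], [-0.6, 1.9], [1.7, 1.6]]
[459.31 -36.99  13.15] [[0.4, 0.4], [0.0, 1.2], [-0.4, -0.5], [0.1, -0.8], [-0.5, -0.1], [0.4, 0.2]]
[458.71 -38.02  13.38] [[0.2, 0.5], [-0.2, -0.2], [-0.1, -1.7], [-0.3, -0.3], [-0.5, 1.0], [1.5, 0.1]]
```

View pics/m2.png

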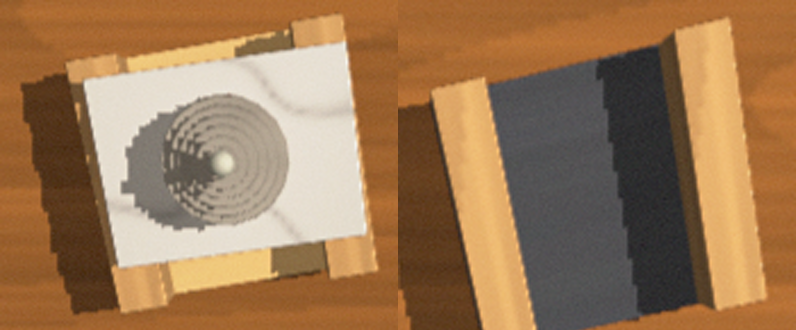

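The crop gives slab corners at w4 (232,95), (346,78.5), (356,163) and (247,177.5), plus the bench batten corners. Refitting both, and printing approach numbers.

```bash
python3 - <<'E'
from fit import *
T=32
st=[(-55,-59,T),(-55,-37,T),(55,-59,T),(55,-37,T),(-55,37,T),(-55,59,T),(55,37,T),(55,59,T)]
bp=[(224.5,88.1),(245.6,83.3),(248.2,197.6),(268.9,193.7),(323.4,71.4),(345.8,66.2),(340.1,182.7),(360.8,179.2)]
slab=[(-40,-55,39),(-40,55,39),(40,55,39),(40,-55,39)]
sp=[(231.9,95.2),(345.8,78.5),(356,162.9),(246.9,177.4)]
for pix,m in((bp,st),(sp,slab)):
    x,r,p=fit("pics/w4.npz",pix,m,(630,-240,8),0);print(np.round(x,2),np.round(r,1).tolist())
g=np.array([459,-37.5]);plan((*g,150),13.3,10)
E
```

```text
[ 634.88 -237.93    9.38] [[-1.0, -0.8], [0.5, 0.0], [-0.2, 0.5], [0.0, 1.0], [-0.4, -1.5], [0.3, -0.3], [-0.0, 0.6], [0.7, 0.6]]
[ 629.56 -237.17    7.9 ] [[-1.4, -0.3], [1.2, -0.5], [0.4, 0.3], [-0.4, 0.8]]
[22.1, 17.8, 6.0] [0.0, 0.0, -0.0231]
[21.7, 18.3, 6.0] [0.0, 0.0, -0.0231]
[21.3, 18.8, 6.0] [0.0, 0.0, -0.0231]
[20.8, 19.3, 6.0] [0.0, 0.0, -0.0231]
[20.4, 19.7, 6.0] [0.0, 0.0, -0.0231]
[19.9, 20.2, 6.0] [0.0, 0.0, -0.0231]
[19.5, 20.7, 6.0] [0.0, 0.0, -0.0231]
[19.0, 21.1, 6.0] [0.0, 0.0, -0.0231]
[18.5, 21.5, 6.0] [0.0, 0.0, -0.0231]
[18.0, 22.0, 6.0] [0.0, 0.0, -0.0231]
```

The bench stand fits at (634.9,-237.9) with yaw 9.4°. The slab is at (629.6,-237.2) with yaw 7.9°. The drying stand is at (607.4,238.7) with yaw 12.85°, and the spatula grip at (459,-37.5) with yaw 13.3°. Sizes agree to about 1 px, so I move to the grasp.

>>> {"name": "apply_moves", "arguments": {
  "commands": [
    [60, 22, 18, 6, 0, 0, -0.023],
    [60, 22, 18, 6, 0, 0, -0.023],
    [60, 21, 19, 6, 0, 0, -0.023],
    [60, 21, 19, 6, 0, 0, -0.023],
    [60, 20, 20, 6, 0, 0, -0.023],
    [60, 20, 20, 6, 0, 0, -0.023],
    [60, 20, 21, 6, 0, 0, -0.023],
    [60, 19, 21, 6, 0, 0, -0.023]
  ]
}}

```text
time: 5.15
ee_pos: [501.9, -72.4, 162.6]
tool_rot: [[-0.983, -0.185, 0.001], [-0.185, 0.983, -0.0], [-0.001, -0.0, -1.0]]
contact_force: [0.4, 0.2, -0.1]
grip_width: 60.0
```

>>> {"name": "apply_moves", "arguments": {
  "commands": [
    [60, 19, 21, 6, 0, 0, -0.023],
    [60, 18, 22, 6, 0, 0, -0.023],
    [60, 0, 0, 10, 0, 0, 0],
    [60, 0, 0, 10, 0, 0, 0],
    [60, 0, 0, 10, 0, 0, 0],
    [60, 0, 0, 0, 0, 0, 0],
    [60, 0, 0, 0, 0, 0, 0],
    [60, 0, 0, 0, 0, 0, 0]
  ]
}}

```text
time: 5.95
ee_pos: [459.1, -39.7, 120.1]
tool_rot: [[-0.974, -0.227, 0.0], [-0.227, 0.974, -0.0], [-0.0, -0.0, -1.0]]
contact_force: [0.2, -0.2, 0.0]
grip_width: 60.2
```

```bash
python3 - <<'E'
from h import *
where(); plan((459,-37.5,41),13.3,6,dec=2)
E
```

```text
t 5.95 p [459.1 -39.7 120.1] head 13.11 tilt [-0.02 -0.01] F [ 0.2 -0.2  0. ] T [ 0.06  0.02 -0.  ] w 60.2
[-0.06, 0.36, 13.18] [-0.0, 0.0001, -0.0006]
[-0.06, 0.36, 13.18] [-0.0, 0.0001, -0.0006]
[-0.06, 0.35, 13.18] [-0.0, 0.0001, -0.0006]
[-0.06, 0.35, 13.18] [-0.0, 0.0001, -0.0006]
[-0.07, 0.35, 13.18] [-0.0, 0.0001, -0.0006]
[-0.07, 0.35, 13.18] [-0.0, 0.0001, -0.0006]
```

>>> {"name": "apply_moves", "arguments": {
  "commands": [
    [60, 0, 0.5, 13, 0, 0, -0.001],
    [60, 0, 0.5, 13, 0, 0, -0.001],
    [60, 0, 0.5, 13, 0, 0, -0.001],
    [60, 0, 0.6, 13, 0, 0, 0],
    [60, 0, 0, 13, 0, 0, 0],
    [60, 0, 0, 14, 0, 0, 0],
    [60, 0, 0, 0, 0, 0, 0],
    [60, 0, 0, 0, 0, 0, 0]
  ]
}}

```text
time: 6.75
ee_pos: [458.4, -37.4, 41.3]
tool_rot: [[-0.973, -0.23, 0.0], [-0.23, 0.973, 0.0], [-0.0, -0.0, -1.0]]
contact_force: [0.3, -0.5, 0.2]
grip_width: 60.3
```

>>> {"name": "apply_moves", "arguments": {
  "commands": [
    [30, 0, 0, 0, 0, 0, 0],
    [24, 0, 0, 0, 0, 0, 0],
    [20, 0, 0, 0, 0, 0, 0],
    [16, 0, 0, 0, 0, 0, 0],
    [10, 0, 0, 0, 0, 0, 0],
    [10, 0, 0, 0, 0, 0, 0],
    [10, 0, 0, 0, 0, 0, 0],
    [10, 0, 0, 0, 0, 0, 0]
  ],
  "newtons": 50
}}

```text
time: 7.55
ee_pos: [458.2, -37.3, 41.1]
tool_rot: [[-0.973, -0.23, 0.0], [-0.23, 0.973, -0.0], [-0.0, -0.0, -1.0]]
contact_force: [0.8, 0.2, 1.4]
grip_width: 19.4
```

```bash
python3 - <<'E'
from h import *
where(); snap("scene","pics/s1.png");snap("side","pics/d1.png");snap("wrist","pics/w5.png")
a=cv2.imread("pics/scene0.png")
a=cv2.imread("pics/s1.png")[150:300,240:440];b=cv2.imread("pics/d1.png")[140:290,270:470]
cv2.imwrite("pics/c2.png",np.hstack([cv2.resize(x,(400,300),interpolation=cv2.INTER_CUBIC) for x in(a,b)]))
E
```

```text
t 7.55 p [458.2 -37.3  41.1] head 13.3 tilt [-0.01 -0.  ] F [0.8 0.2 1.4] T [-0.07  0.06  0.01] w 19.4
```

View pics/c2.png

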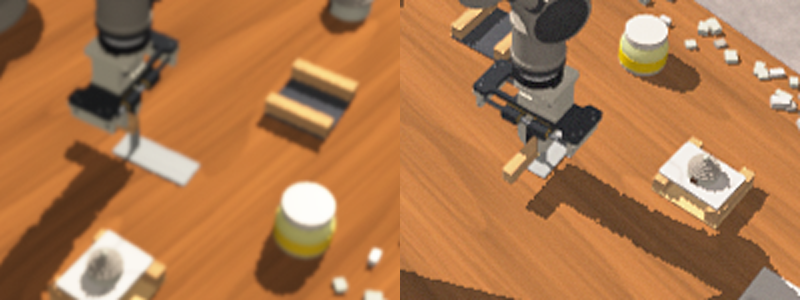

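The grip is closed on the handle at 19.4 mm, and in both views the gripper straddles the handle with the blade free ahead. Next: lift, back off and check the hold.

```bash
python3 - <<'E'
from h import *
plan((400,-60,101),13.3,6); print()
plan((443,-266.6,61),8.8,14,p0=(400,-60,101),R0=down(13.3))
d=load("pics/side0.npz");print(ray(d,(437,291),14),ray(d,(454,274),14),ray(d,(473,293),14),ray(d,(455,311),14))
E
```

```text
[10.3, -1.4, -10.0] [-0.0, 0.0, 0.0]
[10.3, -1.4, -10.0] [-0.0, 0.0, 0.0]
[10.3, -1.4, -10.0] [-0.0, 0.0, 0.0]
[10.3, -1.4, -10.0] [-0.0, 0.0, 0.0]
[10.3, -1.4, -10.0] [-0.0, 0.0, 0.0]
[10.3, -1.4, -10.0] [-0.0, 0.0, 0.0]

[0.4, -15.1, 2.9] [0.0, 0.0, 0.0056]
[0.3, -15.1, 2.9] [0.0, 0.0, 0.0056]
[0.2, -15.1, 2.9] [0.0, 0.0, 0.0056]
[0.2, -15.1, 2.9] [0.0, 0.0, 0.0056]
[0.1, -15.1, 2.9] [0.0, 0.0, 0.0056]
[-0.0, -15.1, 2.9] [0.0, 0.0, 0.0056]
[-0.1, -15.1, 2.9] [0.0, 0.0, 0.0056]
[-0.2, -15.1, 2.9] [0.0, 0.0, 0.0056]
[-0.3, -15.1, 2.9] [0.0, 0.0, 0.0056]
[-0.4, -15.1, 2.9] [0.0, 0.0, 0.0056]
[-0.4, -15.1, 2.9] [0.0, 0.0, 0.0056]
[-0.5, -15.1, 2.9] [0.0, 0.0, 0.0056]
[-0.6, -15.1, 2.9] [0.0, 0.0, 0.0056]
[-0.7, -15.1, 2.9] [0.0, 0.0, 0.0056]
[ 506.28445442 -418.29566167   14.        ] [ 587.77590528 -412.57368015   14.        ] [ 579.84387624 -489.36805925   14.        ] [ 496.24054622 -493.24809106   14.        ]
```

>>> {"name": "apply_moves", "arguments": {
  "commands": [
    [10, 0, 0, -8, 0, 0, 0],
    [10, 10, -1, -10, 0, 0, 0],
    [10, 12, -2, -12, 0, 0, 0],
    [10, 12, -2, -12, 0, 0, 0],
    [10, 12, -2, -12, 0, 0, 0],
    [10, 12, -1, -6, 0, 0, 0],
    [10, 4, 0, 0, 0, 0, 0],
    [10, 0, 0, 0, 0, 0, 0]
  ]
}}

```text
time: 8.5
ee_pos: [399.1, -59.3, 100.9]
tool_rot: [[-0.973, -0.23, -0.0], [-0.23, 0.973, 0.0], [0.0, 0.0, -1.0]]
contact_force: [0.0, -0.6, -0.3]
grip_width: 19.0
```

>>> {"name": "apply_moves", "arguments": {
  "commands": [
    [10, 0, -10, 0, 0, 0, 0],
    [10, 0, -20, 0, 0, 0, 0.01],
    [10, 0, -20, 0, 0, 0, 0.01],
    [10, 0, -20, 0, 0, 0, 0.01],
    [10, 0, -20, 0, 0, 0, 0.01],
    [10, 0, -20, 0, 0, 0, 0.01],
    [10, 0, -20, 0, 0, 0, 0.01],
    [10, 0, -20, 0, 0, 0, 0.01]
  ]
}}

```text
time: 9.3
ee_pos: [430.4, -207.6, 100.3]
tool_rot: [[-0.987, -0.161, -0.001], [-0.161, 0.987, 0.0], [0.0, 0.001, -1.0]]
contact_force: [0.8, 0.1, -1.7]
grip_width: 19.4
```

>>> {"name": "apply_moves", "arguments": {
  "commands": [
    [10, 0, -20, 0, 0, 0, 0.008],
    [10, 0, -20, 0, 0, 0, 0],
    [10, 0, -12, 10, 0, 0, 0],
    [10, 0, -6, 10, 0, 0, 0],
    [10, 0, 0, 10, 0, 0, 0],
    [10, 0, 0, 5, 0, 0, 0],
    [10, 0, 0, 0, 0, 0, 0],
    [10, 0, 0, 0, 0, 0, 0]
  ]
}}

```text
time: 10.1
ee_pos: [439.2, -262.8, 66.0]
tool_rot: [[-0.988, -0.154, -0.0], [-0.154, 0.988, 0.0], [0.0, 0.0, -1.0]]
contact_force: [-0.3, 0.6, -2.7]
grip_width: 18.9
```

```bash
python3 - <<'E'
from h import *
where(); plan((443,-266.6,61),8.8,4,dec=2); snap("wrist","pics/w6.png");snap("scene","pics/s2.png");d=snap("side","pics/d2.png")
b=cv2.imread("pics/d2.png")[140:290,290:490];a=cv2.imread("pics/s2.png")[190:340,180:380]
cv2.imwrite("pics/c3.png",np.hstack([cv2.resize(x,(400,300),interpolation=cv2.INTER_CUBIC) for x in(a,b)]))
E
```

```text
t 10.1 p [ 439.2 -262.8   66. ] head 8.88 tilt [0.01 0.02] F [-0.3  0.6 -2.7] T [ 0.    0.05 -0.03] w 18.9
[-0.8, -1.08, 1.25] [0.0001, -0.0, 0.0003]
[-0.8, -1.07, 1.25] [0.0001, -0.0, 0.0003]
[-0.8, -1.07, 1.25] [0.0001, -0.0, 0.0003]
[-0.8, -1.07, 1.25] [0.0001, -0.0, 0.0003]
```

View pics/c3.png

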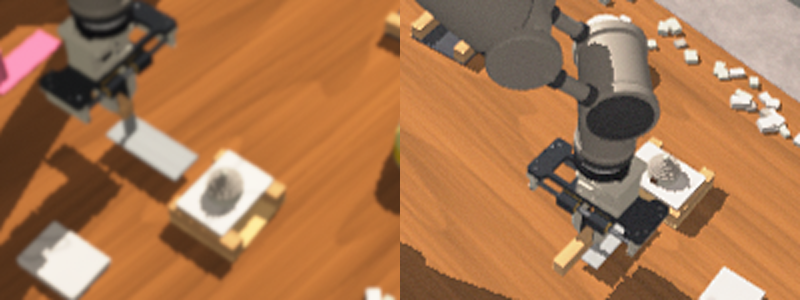

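The spatula is held, with the blade lined up in front of the channel. The tip's front corners are at scene (278.5,268.5) and (270,280). I'll check tip position and level numerically.

```bash
python3 - <<'E'
from h import *
c=load("pics/s2.npz"); p=np.array(sensors.state()["ee_pos"]);h=np.radians(8.88);u=np.array([np.cos(h),np.sin(h),0]);v=np.array([-u[1],u[0],0])
o=p.copy();o[2]=p[2]-41+3
for x,y in((120,25),(120,-25),(-10,25),(20,-25)): print(x,y,np.round(proj(c,o+x*u+y*v),1))
for q in((278.5,268.5),(270,280)): print(np.round(ray(c,q,28)))
# slab corners in scene predicted from wrist fit
h=np.radians(7.9);u=np.array([np.cos(h),np.sin(h),0]);v=np.array([-u[1],u[0],0])
for x,y in((-40,55),(-40,-55),(40,55),(40,-55)): print("slab",np.round((proj(c,np.array([629.6,-237.2,39])+x*u+y*v)-[180,190])*2,0))
E
```

```text
120 25 [278.6 268. ]
120 -25 [266.9 280. ]
-10 25 [244.2 246.4]
20 -25 [240.  262.5]
[ 555. -221.   28.]
[ 567. -263.   28.]
slab [228. 150.]
slab [175. 204.]
slab [273. 179.]
slab [222. 236.]
```

Predictions match the image to about 1–2 px for both blade and slab. Now I lower slightly and slide in.

>>> {"name": "apply_moves", "arguments": {
  "commands": [
    [10, -1, -1.4, 2.5, 0, 0, 0.001],
    [10, -1, -1.5, 2.5, 0, 0, 0],
    [10, -1.2, -1.4, 0, 0, 0, 0],
    [10, -5, 0, 0, 0, 0, 0],
    [10, -5, 0, 0, 0, 0, 0],
    [10, -5, 0, 0, 0, 0, 0],
    [10, 0, 0, 0, 0, 0, 0],
    [10, 0, 0, 0, 0, 0, 0]
  ]
}}

```text
time: 11.05
ee_pos: [457.9, -264.7, 60.9]
tool_rot: [[-0.988, -0.153, -0.0], [-0.153, 0.988, 0.0], [0.0, 0.0, -1.0]]
contact_force: [-0.1, 0.5, -1.9]
grip_width: 19.5
```

```bash
python3 - <<'E'
from h import *
where(); plan((556.5,-249,61),8.8,10,dec=2)
E
```

```text
t 11.05 p [ 457.9 -264.7   60.9] head 8.8 tilt [0.01 0.01] F [-0.1  0.5 -1.9] T [ 0.03  0.1  -0.  ] w 19.5
[-9.99, 0.05, -0.01] [0.0, -0.0, 0.0]
[-9.99, 0.05, -0.01] [0.0, -0.0, 0.0]
[-9.99, 0.05, -0.01] [0.0, -0.0, 0.0]
[-9.99, 0.05, -0.01] [0.0, -0.0, 0.0]
[-9.99, 0.05, -0.01] [0.0, -0.0, 0.0]
[-9.99, 0.05, -0.01] [0.0, -0.0, 0.0]
[-9.99, 0.05, -0.01] [0.0, -0.0, 0.0]
[-9.99, 0.05, -0.01] [0.0, -0.0, 0.0]
[-9.99, 0.05, -0.01] [0.0, -0.0, 0.0]
[-9.99, 0.05, -0.01] [0.0, -0.0, 0.0]
```

>>> {"name": "apply_moves", "arguments": {
  "commands": [
    [10, -5, 0, 0, 0, 0, 0],
    [10, -6, 0, 0, 0, 0, 0],
    [10, -6, 0, 0, 0, 0, 0],
    [10, -6, 0, 0, 0, 0, 0],
    [10, -6, 0, 0, 0, 0, 0],
    [10, -6, 0, 0, 0, 0, 0],
    [10, -6, 0, 0, 0, 0, 0],
    [10, -6, 0, 0, 0, 0, 0]
  ]
}}

```text
time: 11.85
ee_pos: [504.7, -257.6, 61.0]
tool_rot: [[-0.988, -0.153, 0.0], [-0.153, 0.988, 0.0], [-0.0, 0.0, -1.0]]
contact_force: [0.6, 0.3, -1.2]
grip_width: 19.2
```

>>> {"name": "apply_moves", "arguments": {
  "commands": [
    [10, -7, 0, 0, 0, 0, 0],
    [10, -8, 0, 0, 0, 0, 0],
    [10, -8, 0, 0, 0, 0, 0],
    [10, -8, 0, 0, 0, 0, 0],
    [10, -8, 0, 0, 0, 0, 0],
    [10, -8, 0, 0, 0, 0, 0],
    [10, -6, 0, 0, 0, 0, 0],
    [10, 0, 0, 0, 0, 0, 0]
  ]
}}

```text
time: 12.65
ee_pos: [557.4, -249.5, 60.9]
tool_rot: [[-0.988, -0.153, 0.0], [-0.153, 0.988, -0.0], [-0.0, -0.0, -1.0]]
contact_force: [0.9, -1.0, -2.5]
grip_width: 19.4
```

```bash
python3 - <<'E'
from h import *
where(); snap("scene","pics/s3.png");snap("side","pics/d3.png")
a=cv2.imread("pics/s3.png")[230:330,230:363];b=cv2.imread("pics/d3.png")[180:280,360:493]
cv2.imwrite("pics/c4.png",np.hstack([cv2.resize(x,(400,300),interpolation=cv2.INTER_CUBIC) for x in(a,b)]))
E
```

```text
t 12.65 p [ 557.4 -249.5   60.9] head 8.81 tilt [-0.02 -0.01] F [ 0.9 -1.  -2.5] T [ 0.09  0.06 -0.  ] w 19.4
```

View pics/c4.png

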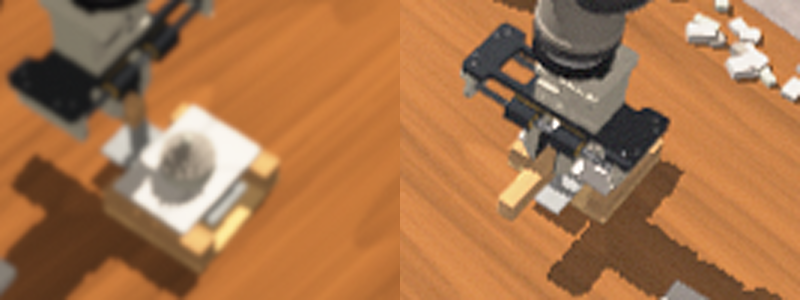

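The blade is in the channel under the slab, its tip showing beyond the far edge at (222,205) in the crop. The forces show no contact. Lifting slowly.

>>> {"name": "apply_moves", "arguments": {
  "commands": [
    [10, 0, 0, -3, 0, 0, 0],
    [10, 0, 0, -2, 0, 0, 0],
    [10, 0, 0, -1.5, 0, 0, 0],
    [10, 0, 0, -1.5, 0, 0, 0],
    [10, 0, 0, -1.5, 0, 0, 0],
    [10, 0, 0, -1.5, 0, 0, 0],
    [10, 0, 0, -1.5, 0, 0, 0],
    [10, 0, 0, -1.5, 0, 0, 0]
  ]
}}

```text
time: 13.55
ee_pos: [556.3, -249.5, 74.8]
tool_rot: [[-0.988, -0.153, -0.001], [-0.153, 0.988, 0.0], [0.001, 0.001, -1.0]]
contact_force: [-0.2, 0.8, -4.6]
grip_width: 19.0
```

>>> {"name": "apply_moves", "arguments": {
  "commands": [
    [10, 0, 0, -2, 0, 0, 0],
    [10, 0, 0, -3, 0, 0, 0],
    [10, 0, 0, -4, 0, 0, 0],
    [10, 0, 0, -4, 0, 0, 0],
    [10, 0, 0, -4, 0, 0, 0],
    [10, 0, 0, -4, 0, 0, 0],
    [10, 0, 0, -3, 0, 0, 0],
    [10, 0, 0, -2, 0, 0, 0]
  ]
}}

```text
time: 14.35
ee_pos: [556.7, -249.7, 101.4]
tool_rot: [[-0.988, -0.153, 0.0], [-0.153, 0.988, -0.0], [-0.0, -0.0, -1.0]]
contact_force: [-0.6, 0.0, -3.6]
grip_width: 19.0
```

```bash
python3 - <<'E'
from h import *
where(); snap("scene","pics/s4.png"); w=snap("wrist","pics/w7.png")
a=cv2.imread("pics/s4.png")[230:330,230:363];b=cv2.imread("pics/w7.png")
cv2.imwrite("pics/c5.png",np.hstack([cv2.resize(a,(400,300),interpolation=cv2.INTER_CUBIC),cv2.resize(b,(400,250))[:].copy() if 0 else cv2.copyMakeBorder(cv2.resize(b,(400,250)),0,50,0,0,0)]))
E
```

```text
t 14.35 p [ 556.7 -249.7  101.4] head 8.78 tilt [-0.02 -0.01] F [-0.6  0.  -3.6] T [ 0.04  0.18 -0.02] w 19.0
```

View pics/c5.png

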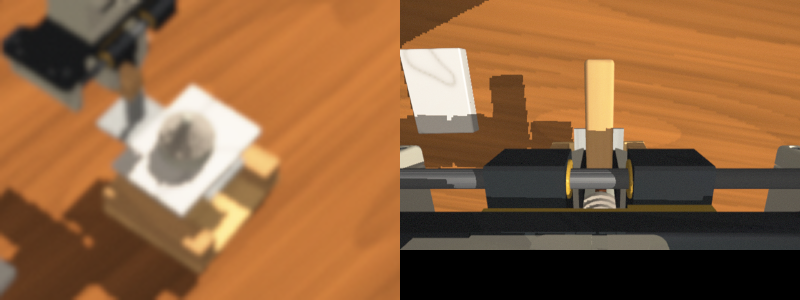

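The slab has lifted clear, apparently level, on the blade: scene corners (294.3,258), (317.3,273.3), (290.3,302.3) and (272.3,283.7). I'll fit its pose relative to the tool.

```bash
python3 - <<'E'
from fit import *
p=np.array(sensors.state()["ee_pos"])
pix=[(272.3,283.7),(294.3,258),(317.3,273.3),(290.3,302.3)]
m=lambda z:[(-40,-55,z),(-40,55,z),(40,55,z),(40,-55,z)]
for z in(68.4,70.4):
    x,r,_=fit("pics/s4.npz",pix,m(z),(630,-238,8),0);print(z,np.round(x,2),np.round(r,1).tolist())
    h=np.radians(8.8);d=x[:2]-p[:2];print("ahead",d@[np.cos(h),np.sin(h)],"left",d@[-np.sin(h),np.cos(h)])
# white-blob check of same estimate before lift (scene0, z 39)
E
```

```text
68.4 [ 630.   -234.75    6.45] [[-5.0, 0.8], [0.5, 0.2], [0.3, -0.0], [0.2, -1.2]]
ahead 74.6852570508431 left 3.6099460118214104
70.4 [ 631.07 -235.7     6.46] [[-5.0, 0.8], [0.5, 0.2], [0.4, -0.1], [0.2, -1.1]]
ahead 75.59158331568918 left 2.5040645476278733
```

The left corner reading was spoiled by the blade, but the other three agree with the slab unmoved to about a pixel. The wrist measurement gives the slab 74 ahead, 1 left and yawed -0.9° relative to the blade. Carrying it gently.

>>> {"name": "apply_moves", "arguments": {
  "commands": [
    [10, 0, 0, -4, 0, 0, 0],
    [10, 0, 4, -6, 0, 0, 0],
    [10, -1, 8, -6, 0, 0, 0],
    [10, -2, 12, -3, 0, 0, -0.003],
    [10, -2, 16, 0, 0, 0, -0.004],
    [10, -3, 20, 0, 0, 0, -0.004],
    [10, -3, 20, 0, 0, 0, -0.004],
    [10, -3, 20, 0, 0, 0, -0.004]
  ]
}}

```text
time: 15.25
ee_pos: [554.0, -146.4, 119.9]
tool_rot: [[-0.985, -0.172, -0.0], [-0.172, 0.985, 0.001], [0.0, 0.001, -1.0]]
contact_force: [-0.5, 0.0, -4.3]
grip_width: 19.2
```

>>> {"name": "apply_moves", "arguments": {
  "commands": [
    [10, -3, 20, 0, 0, 0, -0.004],
    [10, -3, 20, 0, 0, 0, -0.004],
    [10, -3, 20, 0, 0, 0, -0.004],
    [10, -3, 20, 0, 0, 0, -0.004],
    [10, -3, 20, 0, 0, 0, -0.004],
    [10, -3, 20, 0, 0, 0, -0.004],
    [10, -3, 20, 0, 0, 0, -0.004],
    [10, -3, 20, 0, 0, 0, -0.004]
  ]
}}

```text
time: 16.05
ee_pos: [547.6, 15.2, 120.0]
tool_rot: [[-0.979, -0.204, -0.0], [-0.204, 0.979, 0.0], [0.0, 0.001, -1.0]]
contact_force: [-0.1, -0.6, -3.7]
grip_width: 19.3
```

```bash
python3 - <<'E'
from h import *
where(); plan((535.9,220.1,120),13.75,10)
E
```

```text
t 16.05 p [547.6  15.2 120. ] head 11.77 tilt [0.02 0.03] F [-0.1 -0.6 -3.7] T [0.01 0.2  0.06] w 19.3
[-3.0, 20.3, 0.0] [0.0001, -0.0, -0.0035]
[-3.1, 20.3, 0.0] [0.0001, -0.0, -0.0035]
[-3.2, 20.3, 0.0] [0.0001, -0.0, -0.0035]
[-3.2, 20.3, 0.0] [0.0001, -0.0, -0.0035]
[-3.3, 20.3, 0.0] [0.0001, -0.0, -0.0035]
[-3.4, 20.2, 0.0] [0.0001, -0.0, -0.0035]
[-3.5, 20.2, 0.0] [0.0001, -0.0, -0.0035]
[-3.5, 20.2, 0.0] [0.0001, -0.0, -0.0035]
[-3.6, 20.2, 0.0] [0.0001, -0.0, -0.0035]
[-3.7, 20.2, -0.0] [0.0001, -0.0, -0.0035]
```

>>> {"name": "apply_moves", "arguments": {
  "commands": [
    [10, -3, 20, 0, 0, 0, -0.004],
    [10, -3, 20, 0, 0, 0, -0.004],
    [10, -3, 20, 0, 0, 0, -0.004],
    [10, -3, 20, 0, 0, 0, -0.004],
    [10, -3, 20, 0, 0, 0, -0.004],
    [10, -3, 20, 0, 0, 0, -0.004],
    [10, -4, 20, 0, 0, 0, -0.004],
    [10, -4, 18, 0, 0, 0, -0.004]
  ]
}}

```text
time: 16.85
ee_pos: [538.3, 175.0, 120.0]
tool_rot: [[-0.972, -0.235, -0.001], [-0.235, 0.972, 0.0], [0.001, 0.001, -1.0]]
contact_force: [0.7, 0.7, -3.6]
grip_width: 19.3
```

>>> {"name": "apply_moves", "arguments": {
  "commands": [
    [10, -3, 16, 0, 0, 0, -0.002],
    [10, -2, 12, 0, 0, 0, 0],
    [10, -1, 8, 0, 0, 0, 0],
    [10, -1, 5, 0, 0, 0, 0],
    [10, 0, 2, 0, 0, 0, 0],
    [10, 0, 0, 0, 0, 0, 0],
    [10, 0, 0, 0, 0, 0, 0],
    [10, 0, 0, 0, 0, 0, 0]
  ]
}}

```text
time: 17.65
ee_pos: [536.4, 215.8, 120.0]
tool_rot: [[-0.972, -0.235, 0.0], [-0.235, 0.972, -0.0], [-0.0, -0.0, -1.0]]
contact_force: [0.2, -0.1, -3.2]
grip_width: 19.5
```

```bash
cat > slab.py <<'E'
from fit import *
def blob(f,roi):  # white slab outline, convex hull -> 4 corners
    c=load(f);im=c["color"];x0,y0,x1,y1=roi;hsv=cv2.cvtColor(im,cv2.COLOR_RGB2HSV)
    k=((hsv[...,2]>150)&(hsv[...,1]<45)).astype(np.uint8);m=np.zeros_like(k);m[y0:y1,x0:x1]=k[y0:y1,x0:x1]
    cs,_=cv2.findContours(m,0,2);c_=max(cs,key=cv2.contourArea);hu=cv2.convexHull(c_)
    e=cv2.approxPolyDP(hu,5,True)[:,0];print(f,cv2.contourArea(c_),"corners",e.tolist())
    return m
E
python3 - <<'E'
from slab import *
where(); plan((535.9,220.1,120),13.75,2,dec=2)
snap("scene","pics/s5.png");snap("side","pics/d5.png")
blob("pics/scene0.npz",(240,240,350,340));blob("pics/s4.npz",(240,230,350,330));blob("pics/s5.npz",(330,120,460,240));blob("pics/d5.npz",(270,80,400,200));blob("pics/side0.npz",(380,190,460,270))
s=load("pics/s5.npz");h=np.radians(12.85);u=np.array([np.cos(h),np.sin(h),0]);v=np.array([-u[1],u[0],0])
p=np.array(sensors.state()["ee_pos"]);z=p[2]-41+10
for f in("pics/s5.npz","pics/d5.npz"):
  c=load(f)
  for q in((-40,-55),(-40,55),(40,55),(40,-55)): print(np.round(proj(c,np.array([607.4,238.7,z])+q[0]*u+q[1]*v),1),end=" ")
E
```

```text
t 17.65 p [536.4 215.8 120. ] head 13.61 tilt [-0. -0.] F [ 0.2 -0.1 -3.2] T [-0.04  0.16  0.04] w 19.5
[-0.25, 2.16, 0.02] [-0.0, 0.0, -0.0013]
[-0.25, 2.16, 0.02] [-0.0, 0.0, -0.0013]
pics/scene0.npz 989.0 corners [[295, 266], [315, 280], [288, 306], [269, 290]]
pics/s4.npz 1096.5 corners [[294, 259], [315, 274], [290, 301], [272, 288], [278, 263]]
pics/s5.npz 655.5 corners [[383, 175], [395, 170], [415, 180], [399, 199], [381, 190]]
pics/d5.npz 199.5 corners [[399, 149], [399, 161], [383, 159], [386, 149]]
pics/side0.npz 683.0 corners [[413, 211], [442, 229], [428, 244], [400, 226]]
[378.8 188.3] [394.  168.6] [416.7 177.6] [402.3 198.1] [322.8 150.6] [297.6 137.5] [311.7 125.4] [336.6 137.9]
```

```bash
python3 - <<'E'
from slab import *
w8=snap("wrist","pics/w8.png")
for n in(5,6,7,8):
    im=cv2.imread(f"pics/w{n}.png"); hsv=cv2.cvtColor(im,cv2.COLOR_BGR2HSV)
    k=((hsv[...,2]>200)&(hsv[...,1]>60)&(hsv[...,1]<150)).astype(np.uint8); k[160:]=0;k[:,:260]=0;k[:,380:]=0
    cs,_=cv2.findContours(k,0,2); print(n,[cv2.boundingRect(c) for c in cs if cv2.contourArea(c)>200])
    g=cv2.GaussianBlur(cv2.cvtColor(im,cv2.COLOR_BGR2GRAY).astype(float),(3,3),0)
    col=g[60:140,310:332].mean(1); gr=np.diff(col); i=int(np.argmax(abs(gr))); print("row edge",60+i,np.round(gr[i-2:i+3],1))
# predicted rear-top edge of handle at level & drooped 2deg (tool frame -> from current pose)
s=sensors.state();p=np.array(s["ee_pos"]);R=np.array(s["tool_rot"])
for a in(0,1,2,3):
    t=np.radians(a);P=np.array([75,0,-25.]);G=np.array([0,0,-11.]);d=P-G
    d=np.array([d[0]*np.cos(t)+d[2]*np.sin(t),0,-d[0]*np.sin(t)+d[2]*np.cos(t)]); print(a,np.round(proj(w8,p+R@(G+d)),2))
E
```

```text
5 [(299, 95, 44, 65)]
row edge 95 [ 3.2 17.9 25.  16.9  8.5]
6 [(299, 95, 44, 65)]
row edge 95 [ 4.  17.9 23.5 15.7  7.7]
7 [(299, 95, 44, 65)]
row edge 95 [ 8.3 21.3 24.  14.9  7.1]
8 [(299, 96, 44, 64)]
row edge 95 [ 0.9 15.6 23.8 16.4  8.1]
0 [317.98  92.05]
1 [317.97  92.54]
2 [317.97  93.09]
3 [317.96  93.71]
```

The handle's image is unchanged, so pitch slip is under 1° or so. Aligning and lowering.

>>> {"name": "apply_moves", "arguments": {
  "commands": [
    [10, 0, 1.5, 0, 0, 0, -0.001],
    [10, 0.5, 2, 3, 0, 0, -0.001],
    [10, 0, 1.5, 6, 0, 0, 0],
    [10, 0, 0, 8, 0, 0, 0],
    [10, 0, 0, 8, 0, 0, 0],
    [10, 0, 0, 8, 0, 0, 0],
    [10, 0, 0, 6, 0, 0, 0],
    [10, 0, 0, 3, 0, 0, 0]
  ]
}}

```text
time: 18.6
ee_pos: [534.2, 220.9, 77.0]
tool_rot: [[-0.971, -0.238, -0.001], [-0.238, 0.971, -0.0], [0.001, 0.0, -1.0]]
contact_force: [-0.3, 0.6, -3.8]
grip_width: 19.0
```

```bash
python3 - <<'E'
from slab import *
where(); snap("scene","pics/s6.png"); blob("pics/s6.npz",(330,120,460,240)); c=load("pics/s6.npz")
p=np.array(sensors.state()["ee_pos"]);h=np.radians(12.85);u=np.array([np.cos(h),np.sin(h),0]);v=np.array([-u[1],u[0],0])
for q in((-40,-55),(-40,55),(40,55),(40,-55)): print(np.round(proj(c,np.array([607.4,238.7,p[2]-31])+q[0]*u+q[1]*v),1),end=" ")
E
```

```text
t 18.6 p [534.2 220.9  77. ] head 13.76 tilt [0.08 0.  ] F [-0.3  0.6 -3.8] T [-0.    0.2  -0.02] w 19.0
pics/s6.npz 639.5 corners [[382, 184], [395, 179], [413, 189], [397, 207], [379, 198]]
[377.4 198.1] [392.4 178.4] [414.6 187.4] [400.4 207.9]
```

>>> {"name": "apply_moves", "arguments": {
  "commands": [
    [10, 0, 1, 1, 0, 0, 0],
    [10, 0, 0, 1, 0, 0, 0],
    [10, 0, 0, 1, 0, 0, 0],
    [10, 0, 0, 1, 0, 0, 0],
    [10, 0, 0, 1, 0, 0, 0],
    [10, 0, 0, 1, 0, 0, 0],
    [10, 0, 0, 1, 0, 0, 0],
    [10, 0, 0, 1, 0, 0, 0]
  ]
}}

```text
time: 19.45
ee_pos: [534.5, 222.0, 70.1]
tool_rot: [[-0.971, -0.238, 0.0], [-0.238, 0.971, 0.0], [-0.0, 0.0, -1.0]]
contact_force: [-0.4, 0.9, -0.8]
grip_width: 19.3
```

>>> {"name": "apply_moves", "arguments": {
  "commands": [
    [10, 0, 0, 1, 0, 0, 0],
    [10, 0, 0, 1, 0, 0, 0],
    [10, 0, 0, 1, 0, 0, 0],
    [10, 0, 0, 1.5, 0, 0, 0],
    [10, 0, 0, 1.5, 0, 0, 0],
    [10, 0, 0, 1.5, 0, 0, 0],
    [10, 0, 0, 0, 0, 0, 0],
    [10, 0, 0, 0, 0, 0, 0]
  ]
}}

```text
time: 20.25
ee_pos: [534.4, 222.0, 62.5]
tool_rot: [[-0.971, -0.238, -0.0], [-0.238, 0.971, 0.0], [0.0, 0.0, -1.0]]
contact_force: [-0.0, -0.2, -1.9]
grip_width: 19.5
```

```bash
python3 - <<'E'
from slab import *
where()
for i in range(3):
    snap("scene",f"pics/s7{i}.png"); blob(f"pics/s7{i}.npz",(330,120,460,240))
where()
E
```

```text
t 20.25 p [534.4 222.   62.5] head 13.76 tilt [0. 0.] F [-0.  -0.2 -1.9] T [ 0.07  0.05 -0.  ] w 19.5
pics/s70.npz 688.5 corners [[371, 190], [392, 180], [413, 188], [400, 208]]
pics/s71.npz 689.5 corners [[371, 190], [392, 180], [413, 188], [400, 208]]
pics/s72.npz 689.5 corners [[371, 190], [392, 180], [413, 188], [400, 208]]
t 20.4 p [534.5 222.   62.6] head 13.76 tilt [-0.01  0.  ] F [-0.8 -0.1 -0.7] T [0.02 0.04 0.07] w 19.5
```

The wrist load dropped to the spatula alone (1.9 N, moment 0.05 N·m), so the slab is resting on the stand with the blade free. Drawing the spatula out along the channel.

>>> {"name": "apply_moves", "arguments": {
  "commands": [
    [10, 0, 0, 1, 0, 0, 0],
    [10, 0, 0, 1, 0, 0, 0],
    [10, 3, 0, 0, 0, 0, 0],
    [10, 5, 0, 0, 0, 0, 0],
    [10, 7, 0, 0, 0, 0, 0],
    [10, 8, 0, 0, 0, 0, 0],
    [10, 8, 0, 0, 0, 0, 0],
    [10, 8, 0, 0, 0, 0, 0]
  ]
}}

```text
time: 21.2
ee_pos: [495.7, 212.6, 60.6]
tool_rot: [[-0.971, -0.238, 0.0], [-0.238, 0.971, 0.0], [-0.0, 0.0, -1.0]]
contact_force: [0.0, -0.1, -1.5]
grip_width: 19.4
```

>>> {"name": "apply_moves", "arguments": {
  "commands": [
    [10, 9, 0, 0, 0, 0, 0],
    [10, 10, 0, 0, 0, 0, 0],
    [10, 10, 0, 0, 0, 0, 0],
    [10, 10, 0, 0, 0, 0, 0],
    [10, 10, 0, 0, 0, 0, 0],
    [10, 10, 0, 0, 0, 0, 0],
    [10, 10, 0, 0, 0, 0, 0],
    [10, 10, 0, 0, 0, 0, 0]
  ]
}}

```text
time: 22.0
ee_pos: [419.0, 193.8, 60.6]
tool_rot: [[-0.971, -0.238, 0.0], [-0.238, 0.971, 0.0], [-0.0, 0.0, -1.0]]
contact_force: [0.2, 0.3, -2.1]
grip_width: 19.1
```

```bash
python3 - <<'E'
from slab import *
where(); snap("scene","pics/s8.png"); snap("side","pics/d8.png"); blob("pics/s8.npz",(350,120,460,240));blob("pics/d8.npz",(270,80,350,200))
c1=load("pics/s8.npz");c2=load("pics/d8.npz")
h=np.radians(12.85);u=np.array([np.cos(h),np.sin(h),0]);v=np.array([-u[1],u[0],0])
for c in(c1,c2):
  for q in((-40,-55),(-40,55),(40,55),(40,-55)): print(np.round(proj(c,np.array([607.4,238.7,39])+q[0]*u+q[1]*v),1),end=" ")
E
```

```text
t 22.0 p [419.  193.8  60.6] head 13.76 tilt [-0.01  0.  ] F [ 0.2  0.3 -2.1] T [ 0.06  0.04 -0.03] w 19.1
pics/s8.npz 578.0 corners [[392, 180], [413, 188], [400, 208], [378, 199]]
pics/d8.npz 446.0 corners [[299, 148], [313, 138], [335, 150], [322, 162]]
[377.2 199.6] [392.2 179.9] [414.3 188.9] [400.1 209.4] [322.9 161.1] [298.2 148. ] [311.9 135.9] [336.4 148.4]
```

The spatula is out. The slab corners match the target centre and yaw to about 1–2 px in both cameras. Next: straight up, then back to the bare patch where the spatula first stood.

>>> {"name": "apply_moves", "arguments": {
  "commands": [
    [10, 3, 0, -4, 0, 0, 0],
    [10, 2, 0, -10, 0, 0, 0],
    [10, 0, 0, -15, 0, 0, 0],
    [10, 0, 0, -20, 0, 0, 0],
    [10, 0, -8, -10, 0, 0, 0],
    [10, 0, -16, 0, 0, 0, 0],
    [10, 0, -24, 0, 0, 0, 0],
    [10, 0, -30, 0, 0, 0, 0]
  ]
}}

```text
time: 22.9
ee_pos: [433.8, 116.2, 120.0]
tool_rot: [[-0.971, -0.239, 0.001], [-0.239, 0.971, 0.0], [-0.001, -0.0, -1.0]]
contact_force: [0.2, -0.5, -1.8]
grip_width: 19.0
```

>>> {"name": "apply_moves", "arguments": {
  "commands": [
    [10, 0, -30, 0, 0, 0, 0],
    [10, 0, -30, 0, 0, 0, 0],
    [10, 0, -30, 0, 0, 0, 0],
    [10, 0, -24, 0, 0, 0, 0],
    [10, 0, -16, 0, 0, 0, 0],
    [10, 0, -8, 10, 0, 0, 0],
    [10, 0, 0, 20, 0, 0, 0],
    [10, 0, 0, 20, 0, 0, 0]
  ]
}}

```text
time: 23.7
ee_pos: [466.3, -17.4, 68.7]
tool_rot: [[-0.971, -0.237, 0.001], [-0.237, 0.971, 0.0], [-0.001, -0.0, -1.0]]
contact_force: [0.4, -0.2, -2.4]
grip_width: 19.1
```

```bash
python3 - <<'E'
from h import *
where()
E
```

```text
t 23.7 p [466.3 -17.4  68.7] head 13.72 tilt [-0.03 -0.  ] F [ 0.4 -0.2 -2.4] T [0.08 0.13 0.  ] w 19.1
```

>>> {"name": "apply_moves", "arguments": {
  "commands": [
    [10, 0, 0, 8, 0, 0, 0],
    [10, 0, 0, 7, 0, 0, 0],
    [10, 0, 0, 5, 0, 0, 0],
    [10, 0, 0, 3, 0, 0, 0],
    [10, 0, 0, 2, 0, 0, 0],
    [10, 0, 0, 1, 0, 0, 0],
    [10, 0, 0, 0.5, 0, 0, 0],
    [10, 0, 0, 0, 0, 0, 0]
  ]
}}

```text
time: 24.5
ee_pos: [466.5, -17.1, 43.2]
tool_rot: [[-0.971, -0.238, 0.0], [-0.238, 0.971, -0.0], [-0.0, -0.0, -1.0]]
contact_force: [0.3, 0.8, -2.3]
grip_width: 19.5
```

```bash
python3 - <<'E'
from h import *
where()
E
```

```text
t 24.5 p [466.5 -17.1  43.2] head 13.76 tilt [-0.03 -0.01] F [ 0.3  0.8 -2.3] T [ 0.02  0.08 -0.01] w 19.5
```

>>> {"name": "apply_moves", "arguments": {
  "commands": [
    [10, 0, 0, 0.7, 0, 0, 0],
    [10, 0, 0, 0.7, 0, 0, 0],
    [10, 0, 0, 0.6, 0, 0, 0],
    [10, 0, 0, 0, 0, 0, 0],
    [19, 0, 0, 0, 0, 0, 0],
    [24, 0, 0, 0, 0, 0, 0],
    [40, 0, 0, 0, 0, 0, 0],
    [60, 0, 0, 0, 0, 0, 0]
  ]
}}

```text
time: 25.3
ee_pos: [466.5, -17.0, 41.1]
tool_rot: [[-0.971, -0.238, 0.0], [-0.238, 0.971, 0.0], [-0.0, -0.0, -1.0]]
contact_force: [0.2, -0.3, 0.2]
grip_width: 35.6
```

>>> {"name": "apply_moves", "arguments": {
  "commands": [
    [60, 0, 0, 0, 0, 0, 0],
    [60, 0, 0, -10, 0, 0, 0],
    [60, 0, 0, -25, 0, 0, 0],
    [60, 0, 0, -30, 0, 0, 0],
    [60, 0, 0, -35, 0, 0, 0],
    [60, 0, 0, -40, 0, 0, 0],
    [60, 0, 0, -30, 0, 0, 0],
    [60, 0, 0, 0, 0, 0, 0]
  ]
}}

```text
time: 26.1
ee_pos: [468.6, -17.4, 216.0]
tool_rot: [[-0.971, -0.238, 0.009], [-0.238, 0.971, -0.002], [-0.009, -0.004, -1.0]]
contact_force: [0.2, -1.0, -0.1]
grip_width: 60.2
```

```bash
python3 - <<'E'
from h import *
where(); plan((680,180,211),0,14)
E
```

```text
t 26.1 p [468.6 -17.4 216. ] head 13.77 tilt [-0.49 -0.23] F [ 0.2 -1.  -0.1] T [0.06 0.01 0.  ] w 60.2
[-18.0, 10.1, 0.5] [-0.0002, 0.0006, 0.0172]
[-17.8, 10.4, 0.5] [-0.0002, 0.0006, 0.0172]
[-17.7, 10.7, 0.4] [-0.0002, 0.0006, 0.0172]
[-17.5, 11.0, 0.4] [-0.0002, 0.0006, 0.0172]
[-17.3, 11.3, 0.4] [-0.0002, 0.0006, 0.0172]
[-17.1, 11.6, 0.4] [-0.0002, 0.0006, 0.0172]
[-16.9, 11.9, 0.4] [-0.0002, 0.0006, 0.0172]
[-16.7, 12.2, 0.4] [-0.0002, 0.0006, 0.0172]
[-16.5, 12.5, 0.4] [-0.0002, 0.0006, 0.0172]
[-16.3, 12.8, 0.4] [-0.0002, 0.0006, 0.0172]
[-16.0, 13.0, 0.4] [-0.0002, 0.0006, 0.0172]
[-15.8, 13.3, 0.4] [-0.0002, 0.0006, 0.0172]
[-15.6, 13.6, 0.4] [-0.0002, 0.0006, 0.0172]
[-15.3, 13.8, 0.4] [-0.0002, 0.0006, 0.0172]
```

Released, and the arm is up and clear. Now I take the wrist camera back to the w2 viewpoint to check the placing, staying at about 215 mm, well above the house at 84 mm.

>>> {"name": "apply_moves", "arguments": {
  "commands": [
    [80, -36, 21, 0, 0, 0, 0.034],
    [80, -36, 21, 0, 0, 0, 0.034],
    [80, -35, 22, 0, 0, 0, 0.034],
    [80, -34, 23, 0, 0, 0, 0.034],
    [80, -33, 24, 0, 0, 0, 0.034],
    [80, -32, 26, 0, 0, 0, 0.034],
    [80, -31, 27, 0, 0, 0, 0.034],
    [80, 0, 0, 0, 0, 0, 0]
  ]
}}

```text
time: 26.9
ee_pos: [680.3, 182.1, 207.7]
tool_rot: [[-1.0, -0.004, -0.003], [-0.004, 1.0, 0.001], [0.002, 0.001, -1.0]]
contact_force: [-1.2, -1.4, -1.3]
grip_width: 80.0
```

>>> {"name": "apply_moves", "arguments": {
  "commands": [
    [80, 0, 0, 0, 0, 0, 0],
    [80, 0, 0, 0, 0, 0, 0],
    [80, 0, 0, 0, 0, 0, 0],
    [80, 0, 0, 0, 0, 0, 0],
    [80, 0, 0, 0, 0, 0, 0],
    [80, 0, 0, 0, 0, 0, 0],
    [80, 0, 0, 0, 0, 0, 0],
    [80, 0, 0, 0, 0, 0, 0]
  ]
}}

```text
time: 27.7
ee_pos: [678.8, 178.5, 211.1]
tool_rot: [[-1.0, -0.002, 0.0], [-0.002, 1.0, 0.0], [-0.0, 0.0, -1.0]]
contact_force: [-0.0, 0.4, -0.2]
grip_width: 79.7
```

```bash
python3 - <<'E'
from slab import *
where(); snap("wrist","pics/w9.png"); snap("scene","pics/s9.png"); blob("pics/w9.npz",(270,5,500,230)); blob("pics/w4.npz",(215,60,380,200))
a=cv2.imread("pics/w9.png")[10:210,60:480];a=cv2.resize(a,(756,360),interpolation=cv2.INTER_CUBIC)
b=cv2.imread("pics/s9.png")[110:330,200:460];b=cv2.resize(b,(284,240))
o=np.zeros((600,756,3),np.uint8);o[:360]=a;o[360:,:284]=b;cv2.imwrite("pics/f.png",o)
E
```

```text
t 27.7 p [678.8 178.5 211.1] head 0.12 tilt [-0.01  0.01] F [-0.   0.4 -0.2] T [0.02 0.   0.01] w 79.7
pics/w9.npz 9797.5 corners [[434, 49], [445, 134], [336, 158], [319, 76]]
pics/w4.npz 9295.5 corners [[346, 79], [355, 162], [247, 176], [233, 95]]
```

View pics/f.png

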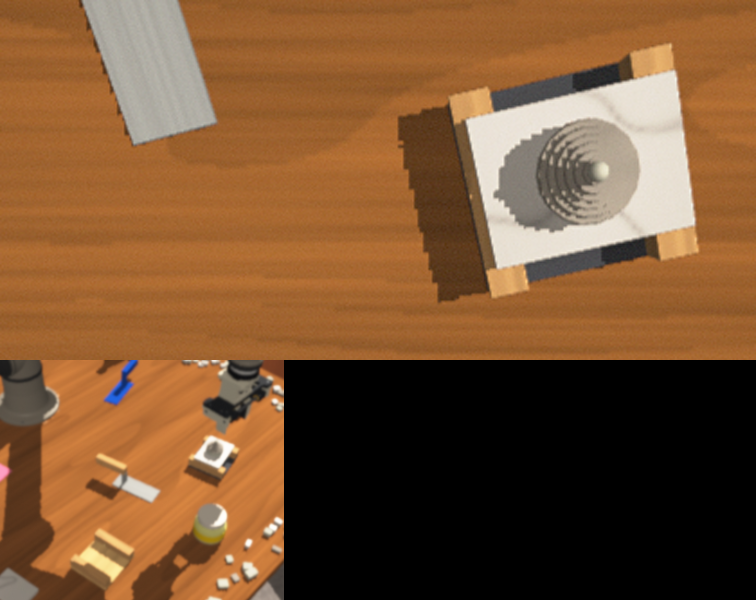

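The last view shows the slab across both battens, with similar batten ends showing at near and far sides. The spatula stands on the bare table, and the bystanders have not moved. Numeric check:

```bash
python3 - <<'E'
from fit import *
T=32
a,r,_=fit("pics/w9.npz",[(317.8,77.2),(435.6,49.4),(445.6,135.6),(335.6,159.4)],[(-40,-55,39),(-40,55,39),(40,55,39),(40,-55,39)],(607,239,12),0)
b,r2,_=fit("pics/w9.npz",[(309.4,63.9),(432.8,34.4),(447.8,148.9),(332.8,175)],[(-55,-59,T),(-55,59,T),(55,59,T),(55,-59,T)],(607,239,12),0)
h=np.radians(b[2]);d=a[:2]-b[:2];print(a,b,np.round(r,1).tolist(),np.round(r2,1).tolist(),"along",d@[np.cos(h),np.sin(h)],"across",d@[-np.sin(h),np.cos(h)],"yaw",a[2]-b[2])
E
```

```text
[606.38892331 240.33471633  12.55874994] [607.54633666 238.80563301  12.76697548] [[-0.1, -0.7], [-0.2, -0.4], [0.8, 0.4], [-0.4, 1.0]] [[-1.0, -0.6], [0.3, -1.1], [0.5, 1.6], [-0.0, 1.1]] along -0.7908918872228677 across 1.7470522274771694 yaw -0.2082255388728207
```

The slab is off centre by 0.8 mm along and 1.7 mm across the channel, with 0.2° of yaw. The arm is clear of everything, so I hand in.

```bash
python3 -c "
from h import *
where(); job.close_job()"
```

```text
t 27.8 p [678.8 178.6 211. ] head 0.13 tilt [0.01 0.01] F [ 0.2 -0.5 -0.6] T [ 0.05  0.01 -0.02] w 80.1
the job is handed in; nothing more can be done
```

The house is on the drying stand and the job is handed in, at 27.8 s on the robot's clock (limit 67 s). I gripped the steel spatula by its handle at 50 N and slid the blade under the slab in the bench stand's channel. After carrying it across, I lowered it until it rested on both battens, drew the spatula out along the channel and laid it flat on its original patch of bare table.

**Last checks:**
- **Placing:** the wrist camera puts the slab 0.8 mm along, 1.7 mm across and 0.2° off the drying stand's centre. The corner fits agree to about 1–1.5 px.
- **Release:** the wrist load fell to the spatula's own weight before I drew it out. The spatula was set down at the height it was picked up from.
- **Surroundings:** the bystanders look unmoved, and the gripper ended clear, about 210 mm up.

**Checks that disagreed:** while I carried the slab, scene-camera estimates differed from the wrist-camera figures by about 3 mm. One slab corner there was misread because the blade showed behind it. The wrist check after placing settled it. The spatula's pitch in the grip was only checked roughly: no change seen, good to about 1–2°.

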